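# Spin the bearing test wheel and brake it on its index line

## Task

Check that the wheel on the bearing test rig runs freely: with a fingertip against its post, flick it so that it spins by itself for at least two full turns, either way round. Then brake it by pressing a fingertip gently down on its flat face, so that the first place where it comes to rest is with its black index line lined up with the fixed pointer, and finish while still pressing it there, holding it still. Take hold of nothing, do not pull the wheel up, and leave the other things on the bench alone.

Things in the scene. Friction and masses are not known exactly. Their poses are not given: they have to be found in the camera images.
- rig: the fixed test rig: a dark round base 200 mm across and 14 mm high with an aluminium column, bolted to the bench. Origin on the bench, under the wheel's axis, which is vertical. Its x axis points from the wheel's axis towards the pointer; z is up. It may stand turned any way.
- pointer (a point): tip of the fixed pointer: a dark steel cone lying level, 24 mm long, 12 mm thick at its root, aimed at the wheel's axis. The tip is 97 mm from the axis and 69 mm above the bench, 7 mm outside the wheel's rim. Its upright bracket (10 x 16 mm) stands 121 to 131 mm from the axis, top 76 mm above the bench.
- disc: the wheel: level aluminium disc 180 mm across, 6 mm thick, 0.35 to 0.55 kg, with a hub cap (26 mm across, 5 mm high), one post, one black index line. Origin on the axis at its underside, 66 mm above the bench; top face at 72 mm. Its x axis runs through post and index line. The face is bare from 50 to 90 mm from the axis: a fingertip held just above it 75 mm out lets the post pass inside.
- post (a point): middle of the top of the wheel's post: a plain steel pin 10 mm in diameter, rising 24 mm from the wheel's face (its top is 96 mm above the bench), 45 mm from the axis, on the line from the axis through the index line. Push it sideways, tangentially, with a fingertip; do not put it between the fingers.
- mark (a point): point on the black index line, on the wheel's face 85 mm from the axis. The line is 5 mm wide and runs radially from 52 to 89 mm from the axis, outside the post. It lines up with the pointer when this point lies between axis and pointer tip.
- spin (a joint): wheel angle, rad, growing anticlockwise from above, counting on past full turns, no stops; at 0 and multiples of 2 pi the index line points at the pointer. Starts at rest between 1.54 and 4.74. It coasts, losing about 63 % of its speed in 4 to 7 s (from 5 rad/s: 3 to 5 turns; its last pass of the pointer may be at up to 1.5 rad/s); a light press of a fingertip on its face stops it almost at once.
- mount (a joint): how far the wheel and its bearing have sunk on the rig's soft rubber spring, m; 0 at rest (within 0.001), growing as the wheel is pressed down, about 2 N per mm, stop at 0.012; negative if the wheel is pulled up.
- screwdriver: loose screwdriver lying on the bench, a bystander, about 200 mm long, origin at its middle underside
- tape: loose roll of black tape lying flat, 80 mm across, 20 mm high, a bystander, origin under its centre
- spray: loose can standing upright, 52 mm across, 150 mm high, a bystander, origin under its centre
- meter: loose grey hand meter lying on its back, 140 x 70 x 30 mm, a bystander, origin under its centre
Not all that is in view belongs to the job. What is meant by the rig is not yellow, and is the smaller of those in its own colour.

How it is judged:
By the outcome, as a careful person would: the job done as asked, in the order asked, and still so for the second after the job is handed in, while the arm keeps its last pose, push and grip.
It also fails if it takes over 67 s, if anything falls off the work surface, if the arm or the gripper's body presses on something with over 40 N, if the wrist force passes 120 N, or if a joint passes its speed limit or range.

## Robot

A 7-joint arm with a two-finger parallel gripper is mounted at the origin on the work surface. World frame = base frame: x ahead of the robot, y to its left, z up, the work surface at z = 0. Lengths are in m, angles in rad, forces in N, time in s.
With the tool pointing down it reaches from about 0.425 to 0.925 m from the base axis. Payload 6.8 kg.
Tool frame: the origin (TCP) lies between the finger pads; the fingertips stand 17 mm ahead of it and the grasp point (between the pads) lies 2 mm behind it; z points along the fingers, x is the direction in which the jaws open and shut, and the axes are right-handed (so a half turn about z gives the same grasp; the last joint's range is limited). The gripper opens to 85 mm and grips with 20 to 120 N. Pads are 22 mm wide; open, the fingers measure 114 mm over their backs; the gripper's body (76 mm by 85 mm) begins 54 mm behind the grasp point. The pads swing forward as they close: fully open they stand 13 mm farther back than shut.
Start: joints at [1.174, 0.477, 0.022, 1.555, -0.011, 1.109, -0.083], TCP at [0.192, -0.647, 0.248] pointing down, gripper open.
Joint ranges: [-2.96, 2.96], [-0.34, 2.1], [-1.41, 1.46], [0.24, 2.44], [-1.37, 4.51], [0.17, 1.92], [-2.96, 2.96]. Speed limits (rad/s): [2.39, 2.39, 3.14, 3.14, 3.14, 3.14, 3.14].

## Interface

Orientations are given as a unit quaternion [w, x, y, z].
In Python, from station import readout, read_camera, get_calibration, bot, models gives the robot as it stands.
- The arm moves only by the tool carry_out, never from a script. Its argument "deltas" is a list of rows, each a list of 2 entries, a list of its own where there are three numbers: the shift along the tool's x, y, z in cm, then the turn about the tool's z in degrees. A call has 1 to 10 rows; each row is the pose to reach, as a shift and turn from the pose measured when the call began, along the tool's axes at that moment; what a row does not reach only later rows make up. A row lasts 1/8 s, in which the tool goes at most 62.5 mm and 10.7 degrees, less where a joint would pass 70% of its speed; a pose out of reach is approached as far as the arm can. A call with a gripper value outside its range is refused whole. "hand" is the opening, from 0 (shut) to 1 (fully open), set as the call begins (left out, the last holds). The fingers move at their own pace and stop on an object; "newtons" is the grip in N (left out, the last holds). Time passes only in rows, so rows that repeat a pose let the fingers close. It gives the time, the measured TCP pose, the force and the opening at its end, in the units of the state.
- readout.get_obs(): the state, without advancing time (a new reading comes with each control period).
- read_camera(name): name is "scene" or "top" or "wrist"; returns the picture (420x560x3 uint8, red, green, blue); there is no depth.
- get_calibration(name): a dict with "fov_y" (degrees; the focal length in pixels is half the picture's height over the tangent of half this angle, whatever the lens; pixels are square), "cx", "cy" (the principal point, pixels), "world_from_camera" (4x4, takes a point from camera to world coordinates). Camera axes: x right, y down, z forward; pixel columns grow to the right and rows downward; lengths in m; the calibration is good to about 2 mm. A picture is of the moment at which its call begins: read the wrist's pose just before it. get_calibration takes no time and is no camera call; for the wrist camera it gives the pose at the moment of the call.
- bot.hand_in(): hands the job in, once; it reports no verdict.
Trained networks look in the newest picture that a camera, given by its name, has taken for a name from the list of things; names that differ only in an ending like _2 or _b are one class to them, and where a whole thing is asked for, a point or a joint stands for the part that bears it (a point fixed in the world has none). Each returns a list of dicts, best first, with "score" (0 to 1); they miss things now and then, are a little off and sometimes report something else, mostly with a low value. They report only what shows in the picture. A call takes as long as a camera call. They do not tell look-alikes from the thing itself.
- models.spot_in(query, camera): "centre" ([row, column] in pixels, amid what is visible of it).
The state is a dict: "t": time; "q": joint angles; "joint_vel": joint speeds; "joint_torque": joint torques, N m; "eef_pos": TCP position; "tool_rot": TCP orientation; "contact_force": force on the tool from outside, world axes, zero at the start; "torque": the same for the moment, N m; "gripper_width": opening from 0.0 (shut) to 1.0 (fully open).
Only numpy, scipy, OpenCV 4.12 (cv2) and the standard library are available. Lean on these libraries where they do the work, as an engineer would, in place of code of your own. Each camera call takes 0.05 s, during which the arm holds its last target. There are 200 camera calls.

## Working session

There is one attempt and no reset: what is moved stays moved. The work goes in short steps, Python scripts to look and compute and a tool call to move; the robot and the scene stay as the last step left them, time stands still between calls to the robot, and variables do not carry over. Pictures are saved under pics/ and viewed, about 8 in all and at most 12, crops included, and the job is handed in when it is done.

Besides the shell and the picture viewer there is one more tool, called after "Call:" as name(argument=value, ...) on one line, values as JSON. carry_out: Moves the arm, as the interface text tells. Its arguments: {"type":"object","properties":{"deltas":{"type":"array"},"hand":{"type":"number"},"newtons":{"type":"number"}},"required":["deltas"]}

```bash
mkdir -p pics; ls; python3 - <<'E'
from station import readout, read_camera, get_calibration, bot, models
import cv2,numpy as np
print(readout.get_obs())
ims=[]
for n in ["scene","top"]:
    im=read_camera(n); cv2.imwrite(f"pics/{n}0.png",im[:,:,::-1]); c=get_calibration(n); print(n,c)
    for q in ["rig","disc","post","mark","pointer"]:
        print(q,[(np.round(d["centre"]).tolist(),round(d["score"],2)) for d in models.spot_in(q,n)][:4])
E
```

```text
pics
{'t': 0.0, 'q': array([ 1.17389223,  0.47777974,  0.02236133,  1.55647535, -0.01153126,
        1.10928313, -0.08310064]), 'joint_vel': array([ 5.38495978e-05,  1.78539450e-04, -5.85673440e-04,  1.41486476e-03,
       -9.43644199e-04,  2.12379828e-04, -1.00315848e-03]), 'joint_torque': array([-9.08480924e-04, -5.96445501e+01,  1.60772312e+00, -2.81192994e+01,
        1.24822560e-02,  9.51316586e-03, -5.59647518e-06]), 'eef_pos': array([ 0.19206496, -0.64650526,  0.24732965]), 'tool_rot': array([-4.95497336e-04,  8.01496443e-01, -5.97998851e-01, -7.61721658e-04]), 'contact_force': array([0.01798345, 0.31451918, 1.40696512]), 'torque': array([ 0.03687675, -0.00272982,  0.00791789]), 'gripper_width': 0.9998598243626453}
scene {'fov_y': 56.55403761847717, 'cx': 279.70096127465695, 'cy': 208.70493580193133, 'world_from_camera': array([[ 0.53966445,  0.6228605 , -0.56639833,  0.90802039],
       [ 0.84186556, -0.40322892,  0.35870436, -0.3526832 ],
       [-0.00496541, -0.67041124, -0.74197312,  0.75085355],
       [ 0.        ,  0.        ,  0.        ,  1.        ]])}
rig [([265.0, 
[... 465 characters left out ...]
1.00840511105406, 'world_from_camera': array([[ 0.01142227, -0.99542856,  0.09482357,  0.27289216],
       [-0.99962622, -0.01372288, -0.02364543, -0.01256924],
       [ 0.02483859, -0.09451804, -0.99521324,  1.57292742],
       [ 0.        ,  0.        ,  0.        ,  1.        ]])}
rig [([292.0, 165.0], 0.94), ([223.0, 353.0], 0.86), ([159.0, 255.0], 0.61), ([210.0, 141.0], 0.56)]
disc [([162.0, 252.0], 0.89), ([223.0, 355.0], 0.78), ([294.0, 156.0], 0.75)]
post [([224.0, 354.0], 0.98), ([295.0, 157.0], 0.58)]
mark [([293.0, 158.0], 0.97), ([220.0, 355.0], 0.92), ([158.0, 253.0], 0.85), ([162.0, 253.0], 0.66)]
pointer [([162.0, 252.0], 0.92), ([291.0, 163.0], 0.77), ([222.0, 352.0], 0.61)]
```

View pics/scene0.png

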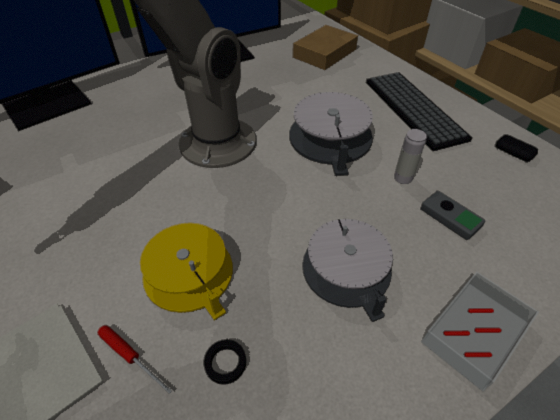

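View pics/top0.png

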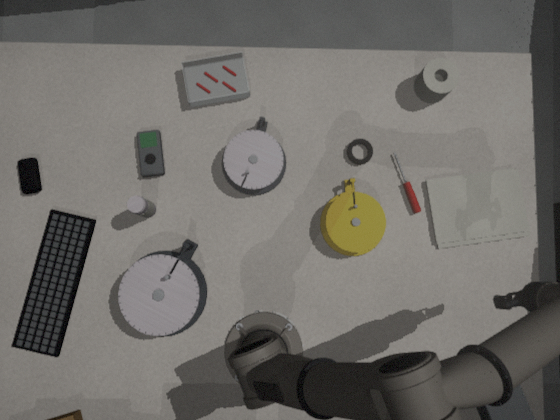

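The rig of interest is the smaller grey one: top view disc (159,253) with its pointer at (124,263), scene view disc (253,348) with its pointer at (300,377). The larger grey rig and the yellow one are decoys. I'll zoom in on it.

```bash
cat > h.py <<'E'
from station import readout, read_camera, get_calibration, bot, models
import cv2,numpy as np
def proj(n,P,c=None):
    c=c or get_calibration(n); M=np.linalg.inv(c["world_from_camera"]); p=M[:3,:3]@np.asarray(P).T+M[:3,3:4]
    f=210/np.tan(np.radians(c["fov_y"]/2)); return np.c_[f*p[0]/p[2]+c["cx"],f*p[1]/p[2]+c["cy"]]
def unproj(n,uv,z,c=None):
    c=c or get_calibration(n); f=210/np.tan(np.radians(c["fov_y"]/2)); M=c["world_from_camera"]
    d=M[:3,:3]@np.array([(uv[0]-c["cx"])/f,(uv[1]-c["cy"])/f,1]); return M[:3,3]+d*(z-M[2,3])/d[2]
E
python3 - <<'E'
from h import *
s=cv2.imread("pics/scene0.png");t=cv2.imread("pics/top0.png")
a=cv2.resize(s[205:330,295:405],None,fx=4,fy=4,interpolation=cv2.INTER_CUBIC)
b=cv2.resize(t[105:205,215:295],None,fx=5,fy=5,interpolation=cv2.INTER_CUBIC)
cv2.imwrite("pics/crop.png",np.hstack([a[:500],b[:500]])); print(a.shape,b.shape)
for n,p,z in [("scene",(349.5,251),.077),("top",(253,159),.077),("scene",(377,303),.076),("top",(263,122),.076),("scene",(342,221),.072),("top",(243,185),.072)]: print(n,unproj(n,p,z))
E
```

```text
(500, 440, 3) (500, 400, 3)
scene [0.57548891 0.03199765 0.077     ]
top [0.56914903 0.03906178 0.077     ]
scene [ 0.69818035 -0.00141851  0.076     ]
top [0.68200993 0.01111734 0.076     ]
scene [0.49863522 0.07420155 0.072     ]
top [0.49162513 0.06748413 0.072     ]
```

View pics/crop.png

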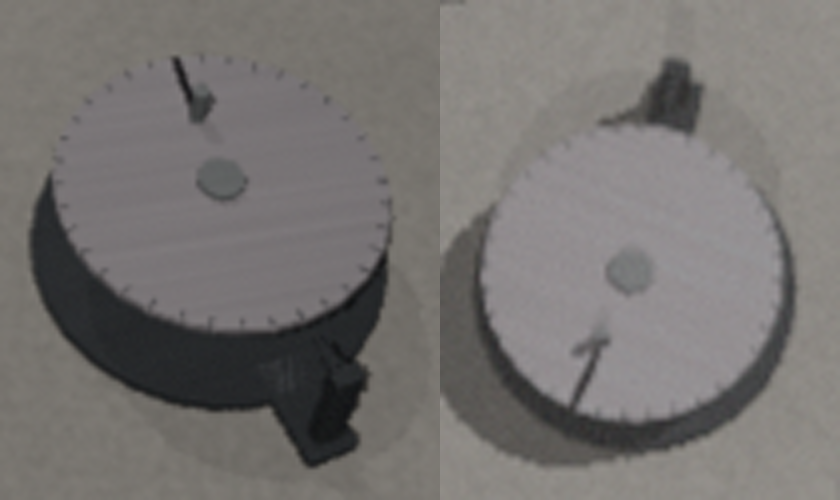

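```bash
python3 - <<'E'
from h import *
for n,p,z in [("scene",(350.5,249.5),.077),("top",(253.1,159.1),.077),("scene",(382.5,298.5),.076),("top",(262,119.5),.076),("scene",(345.8,227.5),.096),("top",(247,174),.096),("scene",(339.3,219.5),.072),("top",(241.8,186.4),.072)]: print(n,unproj(n,p,z))
# ellipse rims from crop: left/right/top/bottom extremes
for n,pts in [("scene",[(295+52/4,205+160/4),(295+390/4,205+215/4),(295+235/4,205+330/4),(295+210/4,205+52/4)]),("top",[(215+40/5,105+270/5),(215+345/5,105+270/5),(215+190/5,105+122/5),(215+190/5,105+420/5)])]:
    for p in pts: print(n,np.round(unproj(n,p,.071),4))
E
```

```text
scene [0.5736025 0.0362824 0.077    ]
top [0.56885316 0.03876058 0.077     ]
scene [0.69670822 0.01399221 0.076     ]
top [0.68959121 0.01421954 0.076     ]
scene [0.53202055 0.05440461 0.096     ]
top [0.52070259 0.05515213 0.096     ]
scene [0.491769   0.07185472 0.072     ]
top [0.48739191 0.07095042 0.072     ]
scene [ 0.5115 -0.0297  0.071 ]
scene [0.637  0.0984 0.071 ]
scene [ 0.6461 -0.0144  0.071 ]
scene [0.4978 0.0911 0.071 ]
top [0.5689 0.1283 0.071 ]
top [ 0.5718 -0.0531  0.071 ]
top [0.6602 0.0408 0.071 ]
top [0.4803 0.0378 0.071 ]
```

Call:
carry_out(deltas=[[[-2, -1.8, 0], -2], [[-6, -5.5, 0], -6], [[-10, -9.1, 0], -12], [[-14, -12.8, 0], -18], [[-18, -16.4, 0], -24], [[-22, -20, 0], -30], [[-26, -23.7, 0], -36], [[-30, -27.4, 0], -42], [[-34, -31, 0], -48], [[-37, -33.7, 0], -50]], hand=0)

```text
t: 1.85
eef_pos: [0.4108, -0.1942, 0.2487]
tool_rot: [0.0, 0.979, -0.201, 0.001]
contact_force: [-0.4, -0.7, -0.0]
gripper_width: -0.001
```

```bash
cat > go.py <<'E'
from h import *
import sys
from scipy.spatial.transform import Rotation as R
def rot(o): w,x,y,z=o["tool_rot"]; return R.from_quat([x,y,z,w])
def to(P):
    o=readout.get_obs(); r=rot(o); ax=r.as_matrix()[:,0]; az=r.as_matrix()[:,2]
    print("t",round(o["t"],2),"pos",np.round(o["eef_pos"],4),"xang",round(np.degrees(np.arctan2(ax[1],ax[0])),2),"z",np.round(az,3),"F",np.round(o["contact_force"],2),"w",round(o["gripper_width"],2),"q",np.round(o["q"],2))
    print("delta cm",np.round(100*r.inv().apply(np.array(P)-o["eef_pos"]),2))
if __name__=="__main__": to([float(v) for v in sys.argv[1:4]])
E
python3 go.py .518 .0265 .248
```

```text
t 1.85 pos [ 0.4108 -0.1942  0.2487] xang -23.25 z [ 0.001 -0.    -1.   ] F [-0.39 -0.67 -0.05] w -0.0 q [ 0.68  0.14 -0.4   2.04  0.06  0.98 -0.16]
delta cm [  1.13 -24.51   0.08]
```

Call:
carry_out(deltas=[[[0.2, -4, 0], 0], [[0.4, -9, 0], 0], [[0.6, -14, 0], 0], [[0.9, -19, 0], 0], [[1.1, -23, 0], 0], [[1.1, -24.5, 0], 0], [[1.1, -24.5, 0], 0]])

```text
t: 2.72
eef_pos: [0.5176, 0.0268, 0.2487]
tool_rot: [0.0, 0.98, -0.201, 0.0]
contact_force: [-0.3, -0.9, -0.1]
gripper_width: -0.002
```

```bash
python3 go.py .518 .0265 .248; python3 - <<'E'
from h import *
c=get_calibration("wrist"); im=read_camera("wrist")[:,:,::-1].copy()
print(np.round(c["world_from_camera"],3))
s=read_camera("scene")[:,:,::-1].copy()
C=np.array([.5715,.0375]); 
def draw(im,n,c):
    for a,r,z,col in [(-10.8,97,.069,(0,0,255)),(157,85,.072,(0,255,0)),(157,45,.096,(255,0,0)),(0,0,.077,(255,0,255))]:
        P=[[C[0]+r/1e3*np.cos(np.radians(a)),C[1]+r/1e3*np.sin(np.radians(a)),z]]
        cv2.circle(im,tuple(np.int32(proj(n,P,c)[0])),2,col,-1)
    t=np.linspace(0,2*np.pi,60); P=np.c_[C[0]+.09*np.cos(t),C[1]+.09*np.sin(t),0*t+.072]
    cv2.polylines(im,[np.int32(proj(n,P,c))],True,(0,255,255),1)
cv2.imwrite("pics/w1raw.png",im); cv2.imwrite("pics/s1raw.png",s)
draw(im,"wrist",c); cs=get_calibration("scene"); draw(s,"scene",cs)
cv2.imwrite("pics/w1.png",im); cv2.imwrite("pics/s1.png",cv2.resize(s[180:340,260:420],None,fx=3.5,fy=3.5))
E
```

```text
t 2.73 pos [0.5176 0.0268 0.2487] xang -23.17 z [ 0.001 -0.    -1.   ] F [-0.34 -0.87 -0.13] w -0.0 q [ 0.3   0.27 -0.56  1.9   0.17  1.02 -0.73]
delta cm [0.05 0.01 0.07]
[[ 0.919 -0.378 -0.108  0.546]
 [-0.393 -0.883 -0.255  0.091]
 [ 0.001  0.277 -0.961  0.376]
 [ 0.     0.     0.     1.   ]]
```

View pics/w1.png

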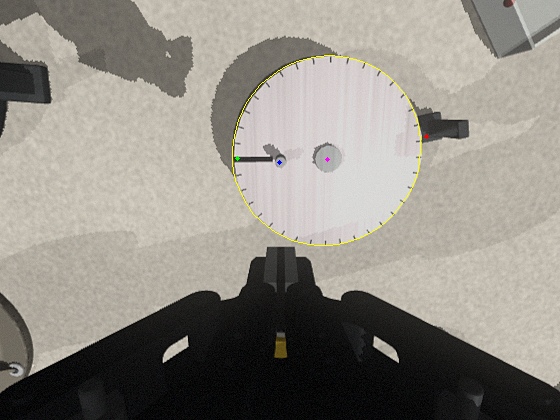

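View pics/s1.png

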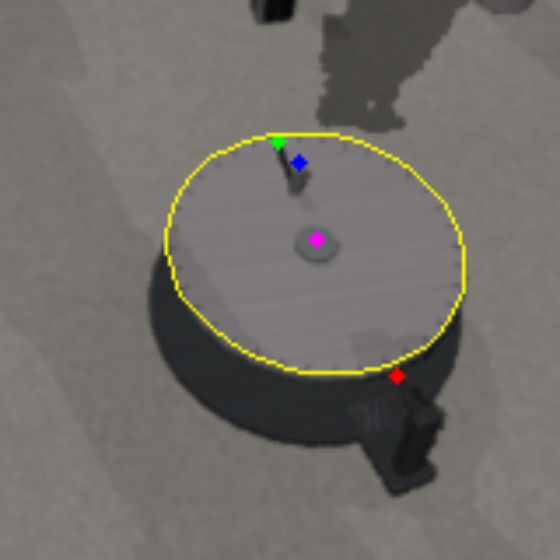

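```bash
python3 - <<'E'
from h import *
c=get_calibration("wrist"); raw=cv2.imread("pics/w1raw.png"); C=np.array([.5715,.0375])
x0,x1,y0,y1=395,485,90,165
outs=[]
for a in (-8,-11,-14):
    k=6; im=cv2.resize(raw[y0:y1,x0:x1],None,fx=k,fy=k,interpolation=cv2.INTER_CUBIC); im=cv2.convertScaleAbs(im,alpha=1.6,beta=30)
    u=np.array([np.cos(np.radians(a)),np.sin(np.radians(a))]); v=np.array([-u[1],u[0]])
    def P(r,s,z): return np.r_[C+u*r/1e3+v*s/1e3,z/1e3]
    def pl(L,col): cv2.polylines(im,[np.int32((proj("wrist",L,c)+.5-[x0,y0])*k)],True,col,1)
    pl([P(121,-8,76),P(121,8,76),P(131,8,76),P(131,-8,76)],(0,255,255))
    pl([P(97,0,69),P(121,-6,69),P(121,6,69)],(0,0,255))
    outs.append(im[:, :])
h=[cv2.resize(o,(266,222)) for o in outs]
big=np.vstack([np.hstack([cv2.resize(outs[0],(400,333)),cv2.resize(outs[1],(400,333))]),np.hstack([cv2.resize(outs[2],(300,250)),np.zeros((250,500,3),np.uint8)])])
cv2.imwrite("pics/ptr.png",big)
E
```

```text
(no output)
```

View pics/ptr.png

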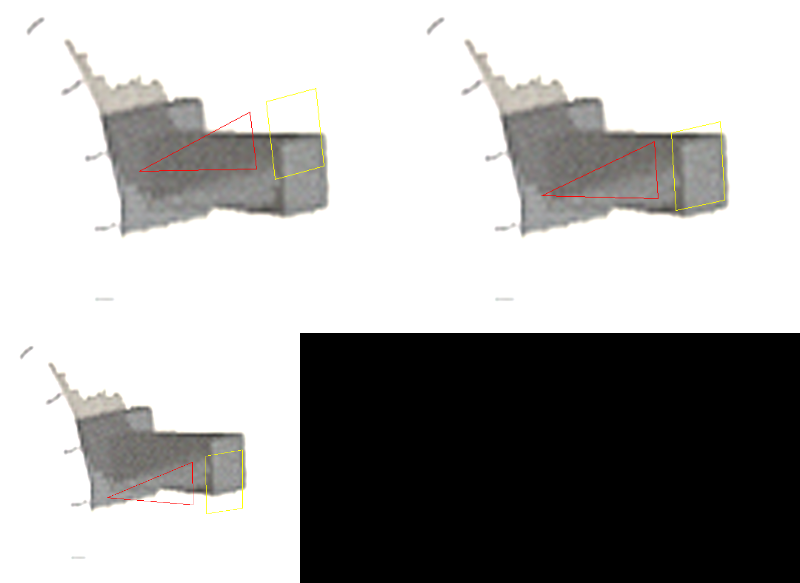

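Call:
carry_out(deltas=[[[0, 0, 4], 0], [[0, 0, 9], 0], [[0, 0, 13], 0], [[0, 0, 14.9], 0], [[0, 0, 14.9], 0]])

```text
t: 3.45
eef_pos: [0.5166, 0.0235, 0.099]
tool_rot: [0.001, 0.979, -0.203, -0.001]
contact_force: [0.6, -1.3, -0.1]
gripper_width: 0.001
```

The bracket best matches a pointer direction of about -11.5° to -12°. The wrist overlay of the wheel centre, rim, line and post fits to about 1 mm, so I'll flick now, clockwise along tool -y.

Call:
carry_out(deltas=[[[0, -0.7, 0], 0], [[0, -2.2, 0], 0], [[0, -4.8, 0], 0], [[0, -7.2, 0], 0], [[0, -8.6, 0], 0], [[0, -9.2, 0], 0], [[0, -9.2, -3], 0], [[0, -9.2, -5], 0]])

```text
t: 4.45
eef_pos: [0.5534, 0.1077, 0.1499]
tool_rot: [0.001, 0.979, -0.203, -0.0]
contact_force: [0.6, 0.7, 0.2]
gripper_width: 0.001
```

```bash
python3 - <<'E'
from h import *
cs=get_calibration("scene"); C=np.array([.5715,.0375]); ph=np.radians(np.arange(0,360,1.))
def ang(n):
    t=readout.get_obs()["t"]; c=get_calibration(n); g=cv2.cvtColor(read_camera(n),cv2.COLOR_RGB2GRAY)
    r=np.linspace(.058,.084,8)[:,None]; P=np.stack([C[0]+r*np.cos(ph),C[1]+r*np.sin(ph),0*r+.072+0*ph],-1).reshape(-1,3)
    v=proj(n,P,c).astype(np.float32); s=cv2.remap(g,v[:,0].reshape(8,-1),v[:,1].reshape(8,-1),cv2.INTER_LINEAR).mean(0)
    return t,s,g
for i in range(4):
    t,s,g=ang("scene"); w=ph[np.argsort(s)[:4]]; print(round(t,3),np.degrees(w),np.sort(s)[:4].round(),np.median(s))
cv2.imwrite("pics/s2.png",cv2.resize(g[180:340,260:420],None,fx=3,fy=3))
E
python3 go.py .5417 -.0316 .15
```

```text
4.45 [264. 265. 263. 266.] [36. 46. 49. 73.] 121.625
4.5 [248. 249. 247. 246.] [38. 47. 49. 71.] 121.5625
4.55 [232. 233. 231. 234.] [42. 46. 56. 68.] 121.625
4.6 [217. 216. 218. 215.] [48. 50. 65. 66.] 121.4375
t 4.65 pos [0.5533 0.1075 0.1489] xang -23.47 z [-0.001 -0.002 -1.   ] F [-0.69 -0.38 -0.64] w -0.0 q [ 0.1   0.46 -0.52  1.89  0.29  0.87 -0.97]
delta cm [ 4.48 13.22 -0.07]
```

View pics/s2.png

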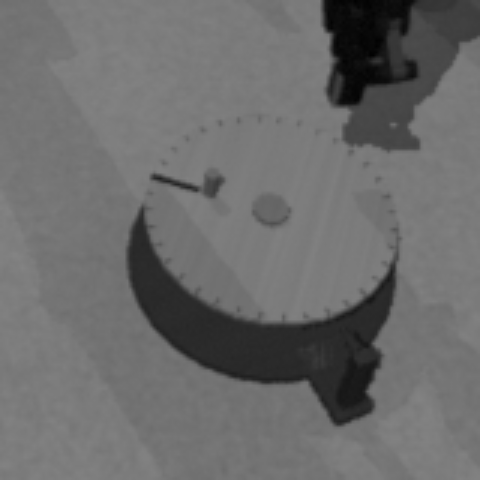

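The flick worked: the wheel coasts clockwise at about 5.5 rad/s. Next I go over the brake spot, 75 mm out on the side facing away from the wrist camera's view.

Call:
carry_out(deltas=[[[0.9, 2.6, 0], 0], [[2, 6, 0], 0], [[3.2, 9.5, 0], 0], [[4.2, 12.4, 0], 0], [[4.5, 13.2, 0], 0], [[4.5, 13.2, 0], 0], [[4.5, 13.2, 2.5], 0], [[4.5, 13.2, 4], 0], [[4.5, 13.2, 4.5], 0], [[4.5, 13.2, 5], 0]])

```text
t: 5.9
eef_pos: [0.5422, -0.031, 0.0992]
tool_rot: [0.001, 0.979, -0.203, -0.0]
contact_force: [0.5, 0.5, -0.4]
gripper_width: -0.002
```

```bash
cat > ang.py <<'E'
from h import *
C=np.array([.5715,.0375]); ph=np.radians(np.arange(0,360,.5))
def ang(n,save=None):
    t=readout.get_obs()["t"]; c=get_calibration(n); im=read_camera(n); g=cv2.cvtColor(im,cv2.COLOR_RGB2GRAY)
    if save: cv2.imwrite(save,im[:,:,::-1])
    r=np.linspace(.06,.084,8)[:,None]; P=np.stack([C[0]+r*np.cos(ph),C[1]+r*np.sin(ph),0*r+.072+0*ph],-1).reshape(-1,3)
    v=proj(n,P,c).astype(np.float32); s=cv2.remap(g,v[:,0].reshape(8,-1),v[:,1].reshape(8,-1),cv2.INTER_LINEAR,borderValue=255).astype(float)
    s=s.max(0); d=np.degrees(ph); m=s<80
    return t,d,s
def find(n,excl=(225,268),save=None):
    t,d,s=ang(n,save); s=np.where((d>excl[0])&(d<excl[1]),255,s) if excl else s
    w=np.clip(s.min()+25-s,0,None); i=s.argmin(); dd=(d-d[i]+180)%360-180; w=w*(abs(dd)<6)
    return t,(d[i]+(w*dd).sum()/w.sum())%360,s.min(),np.median(s)
E
python3 go.py .5422 -.0316 .094; python3 - <<'E'
from ang import *
for i in range(3):
    for n in ("wrist","scene"): print(n,np.round(find(n,(225,268) if n=="scene" else (215,280),f"pics/{n}3_{i}.png"),2))
print(get_calibration("wrist")["world_from_camera"].round(4).tolist())
E
```

```text
t 5.9 pos [ 0.5422 -0.031   0.0992] xang -23.42 z [-0.001 -0.002 -1.   ] F [ 0.5   0.54 -0.39] w -0.0 q [ 0.31  0.5  -0.46  1.97  0.32  0.75 -0.76]
delta cm [0.03 0.06 0.52]
wrist [  5.9  208.26  43.   255.  ]
scene [  5.95 192.36  33.   125.  ]
wrist [  6.   182.84  39.   255.  ]
scene [  6.05 171.21  28.   125.  ]
wrist [  6.1  157.74  34.   255.  ]
scene [  6.15 192.34  33.   125.  ]
[[0.9172, -0.3827, -0.1106, 0.5714], [-0.3983, -0.8806, -0.2566, 0.0325], [0.0008, 0.2794, -0.9602, 0.2265], [0.0, 0.0, 0.0, 1.0]]
```

View pics/wrist3_2.png

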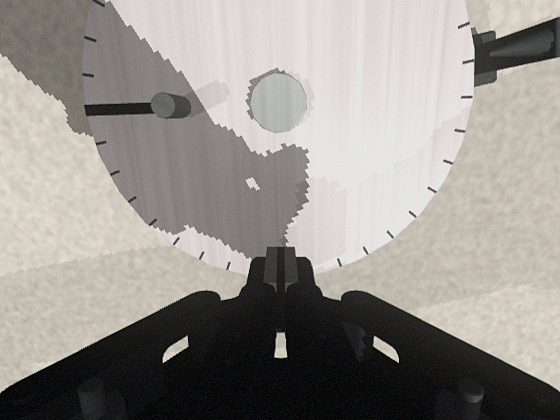

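```bash
python3 - <<'E'
from ang import *
c=get_calibration("wrist")
# picture pose ~ same as now (arm holding)
im=cv2.imread("pics/wrist3_2.png"); g=cv2.cvtColor(im,cv2.COLOR_BGR2GRAY)
for uv,z in [((278.5,101.5),.077),((489.5,52),.069),((556,44.5),.069),((172,105),.096),((87,109.5),.072)]:
    P=unproj("wrist",uv,z,c); d=P[:2]-C; print(uv,P.round(4),"r",np.hypot(*d).round(4),"a",np.degrees(np.arctan2(d[1],d[0])).round(2))
cv2.imwrite("pics/tip.png",cv2.resize(im[0:110,440:560],None,fx=5,fy=5,interpolation=cv2.INTER_CUBIC))
E
```

```text
(278.5, 101.5) [0.5731 0.0382 0.077 ] r 0.0017 a 23.83
(489.5, 52) [0.6696 0.0199 0.069 ] r 0.0997 a -10.18
(556, 44.5) [0.6979 0.011  0.069 ] r 0.1291 a -11.86
(172, 105) [0.5339 0.0529 0.096 ] r 0.0406 a 157.66
(87, 109.5) [0.4897 0.0707 0.072 ] r 0.0883 a 157.89
```

View pics/tip.png

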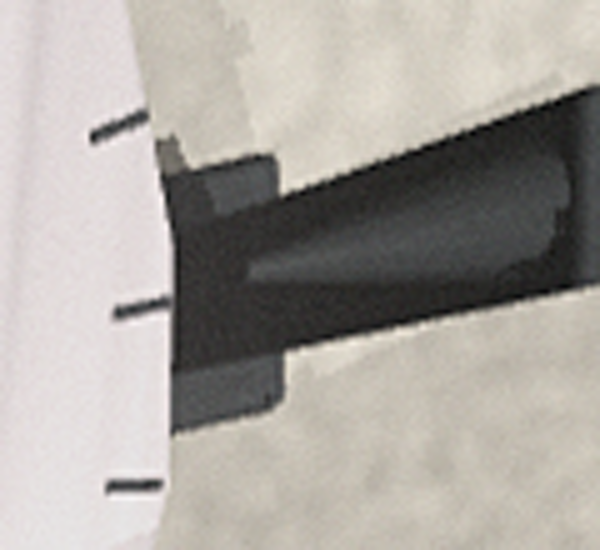

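Call:
carry_out(deltas=[[[0, 0, 0.5], 0]])

```text
t: 6.32
eef_pos: [0.5428, -0.0317, 0.0952]
tool_rot: [0.001, 0.979, -0.204, 0.001]
contact_force: [-0.3, 0.4, 0.5]
gripper_width: -0.003
```

```bash
sed -i 's/^C=.*; ph/C=np.array([.573,.0382]); ph/' ang.py; python3 - <<'E'
from ang import *
for i in range(5):
    o=readout.get_obs(); r=find("wrist",(215,280)); print(np.round(o["eef_pos"],4),np.round(r,3))
E
```

```text
[ 0.5428 -0.0317  0.0952] [  6.325 192.669 128.    255.   ]
[ 0.5422 -0.0318  0.0943] [  6.375 145.595 128.    255.   ]
[ 0.542  -0.0318  0.0944] [  6.425 153.553 128.    255.   ]
[ 0.542  -0.0317  0.0945] [  6.475 157.509 125.    255.   ]
[ 0.5422 -0.0317  0.0946] [  6.525 146.111 124.    255.   ]
```

Call:
carry_out(deltas=[[[0, 0, 0], 0], [[0, 0, 0], 0], [[0, 0, 0], 0], [[0, 0, 0], 0], [[0, 0, 0], 0], [[0, 0, 0], 0], [[0, 0, 0], 0], [[0, 0, 0], 0], [[0, 0, 0], 0], [[0, 0, 0], 0]])

```text
t: 7.82
eef_pos: [0.5422, -0.0317, 0.0947]
tool_rot: [0.001, 0.979, -0.203, 0.0]
contact_force: [0.1, 0.5, -0.4]
gripper_width: -0.0
```

```bash
cat > obs.py <<'E'
from ang import *
import sys
for i in range(int(sys.argv[1])):
    for n in sys.argv[2:]:
        z=readout.get_obs()["eef_pos"].round(4); r=find(n,(215,280) if n=="wrist" else (186,199)); 
        print(n,z,np.round(r,3))
        if r[2]<(70 if n=="scene" else 60): open("log.txt","a").write(f"{n} {r[0]:.4f} {r[1]:.3f}\n")
E
python3 obs.py 3 scene wrist
```

```text
scene [ 0.5422 -0.0317  0.0947] [  7.825 153.107  34.    124.   ]
wrist [ 0.5422 -0.0317  0.0947] [  7.875 144.     51.    255.   ]
scene [ 0.5422 -0.0316  0.0947] [  7.925 230.222  40.    124.   ]
wrist [ 0.5422 -0.0317  0.0947] [  7.975 203.5   128.    255.   ]
scene [ 0.5422 -0.0317  0.0947] [  8.025 230.093  39.    123.   ]
wrist [ 0.5422 -0.0317  0.0947] [  8.075 195.112 128.    255.   ]
```

Call:
carry_out(deltas=[[[0, 0, 0], 0], [[0, 0, 0], 0], [[0, 0, 0], 0], [[0, 0, 0], 0], [[0, 0, 0], 0], [[0, 0, 0], 0], [[0, 0, 0], 0], [[0, 0, 0], 0], [[0, 0, 0], 0], [[0, 0, 0], 0]])

```text
t: 9.38
eef_pos: [0.5422, -0.0317, 0.0946]
tool_rot: [0.001, 0.979, -0.203, 0.0]
contact_force: [-0.7, -0.4, -0.2]
gripper_width: -0.002
```

```bash
python3 obs.py 3 scene wrist
```

```text
scene [ 0.5422 -0.0317  0.0946] [  9.375 230.178  38.    125.   ]
wrist [ 0.5422 -0.0317  0.0947] [  9.425 140.702 128.    255.   ]
scene [ 0.5422 -0.0317  0.0947] [  9.475 230.138  39.    125.   ]
wrist [ 0.5422 -0.0317  0.0947] [  9.525 146.168 129.    255.   ]
scene [ 0.5422 -0.0317  0.0947] [  9.575 230.208  39.    125.   ]
wrist [ 0.5422 -0.0317  0.0947] [  9.625 140.788 129.    255.   ]
```

```bash
python3 - <<'E'
from ang import *
t,d,s=ang("scene","pics/s4.png"); print(t,[(int(a),int(b)) for a,b in zip(d[::8],s[::8])])
E
```

```text
9.675 [(0, 128), (4, 128), (8, 127), (12, 127), (16, 128), (20, 126), (24, 127), (28, 127), (32, 126), (36, 126), (40, 126), (44, 126), (48, 125), (52, 126), (56, 125), (59, 125), (64, 126), (68, 126), (72, 125), (76, 125), (80, 125), (84, 125), (88, 126), (92, 125), (96, 128), (100, 127), (104, 126), (108, 125), (112, 126), (116, 126), (119, 125), (124, 126), (128, 125), (132, 125), (136, 100), (140, 76), (144, 76), (148, 76), (152, 76), (156, 77), (160, 76), (164, 76), (168, 75), (172, 75), (176, 75), (180, 75), (184, 76), (188, 73), (192, 40), (196, 43), (200, 43), (204, 61), (208, 62), (212, 62), (216, 61), (220, 59), (224, 56), (228, 50), (232, 49), (236, 53), (239, 59), (244, 66), (248, 88), (252, 118), (256, 119), (260, 118), (264, 122), (268, 117), (272, 119), (276, 117), (280, 117), (284, 117), (288, 117), (292, 115), (296, 115), (300, 118), (304, 119), (308, 123), (312, 124), (316, 127), (320, 126), (324, 127), (328, 126), (332, 126), (336, 128), (340, 128), (344, 128), (348, 127), (352, 128), (356, 127)]
```

```bash
sed -i 's/(186,199)/(187,252)/; s/(215,280)/(226,268)/' obs.py; python3 obs.py 4 scene wrist
```

```text
scene [ 0.5422 -0.0316  0.0947] [  9.725 159.555  75.    126.   ]
wrist [ 0.5422 -0.0317  0.0946] [  9.775 207.414  43.    231.   ]
scene [ 0.5422 -0.0317  0.0947] [  9.825 183.403  65.    125.   ]
wrist [ 0.5422 -0.0317  0.0947] [  9.875 194.892  37.    231.   ]
scene [ 0.5422 -0.0317  0.0947] [  9.925 186.533  38.    126.   ]
wrist [ 0.5422 -0.0317  0.0947] [  9.975 182.033  39.    231.   ]
scene [ 0.5422 -0.0317  0.0947] [ 10.025 176.701  23.    125.   ]
wrist [ 0.5422 -0.0317  0.0947] [ 10.075 169.985  37.    231.   ]
```

Call:
carry_out(deltas=[[[0, 0, 0], 0], [[0, 0, 0], 0], [[0, 0, 0], 0], [[0, 0, 0], 0], [[0, 0, 0], 0], [[0, 0, 0], 0], [[0, 0, 0], 0], [[0, 0, 0], 0], [[0, 0, 0], 0], [[0, 0, 0], 0]])

```text
t: 11.38
eef_pos: [0.5422, -0.0317, 0.0947]
tool_rot: [0.001, 0.979, -0.203, 0.0]
contact_force: [-0.1, -0.2, 0.0]
gripper_width: -0.001
```

```bash
python3 obs.py 3 scene wrist
```

```text
scene [ 0.5422 -0.0317  0.0947] [ 11.375  22.983  55.    126.   ]
wrist [ 0.5422 -0.0316  0.0947] [ 11.425 150.677 130.    229.   ]
scene [ 0.5422 -0.0317  0.0947] [ 11.475  12.512  43.    126.   ]
wrist [ 0.5422 -0.0317  0.0947] [ 11.525 142.713 130.    229.   ]
scene [ 0.5422 -0.0317  0.0947] [ 11.575   2.771  42.    126.   ]
wrist [ 0.5422 -0.0317  0.0947] [ 11.625 358.77   62.    229.   ]
```

Call:
carry_out(deltas=[[[0, 0, 0], 0], [[0, 0, 0], 0], [[0, 0, 0], 0], [[0, 0, 0], 0], [[0, 0, 0], 0], [[0, 0, 0], 0], [[0, 0, 0], 0], [[0, 0, 0], 0], [[0, 0, 0], 0], [[0, 0, 0], 0]])

```text
t: 12.92
eef_pos: [0.5422, -0.0317, 0.0947]
tool_rot: [0.001, 0.979, -0.203, 0.0]
contact_force: [0.2, 0.1, -0.0]
gripper_width: 0.001
```

```bash
cat > fit.py <<'E'
import numpy as np
from scipy.optimize import least_squares
T=348.6-360
L=[l.split() for l in open("log.txt")]; L=[(n,float(t),float(a)) for n,t,a in L if n=="wrist" or not 136<float(a)<190]
L=[("wrist",5.9,208.26),("wrist",6.0,182.84),("wrist",6.1,157.74)]+L
t=np.array([l[1] for l in L]); a=np.array([l[2] for l in L]); t0=t[-1]
sc=np.array([l[0]=="scene" for l in L])
def m(p,t):  # theta with viscous decay plus optional constant drag, backwards from t0
    th,w,tau,c=p; s=t-t0; return th-((w+c*tau)*tau*(1-np.exp(-s/tau))-c*tau*s)
def res(p): return np.r_[((a-m(p,t)-p[3]*0+180)%360-180)*np.where(sc,.5,1),(p[3])*.5]
best=None
for tau in np.arange(4,9,.25):
    for w0 in np.arange(20,130,5):
        r=least_squares(res,[a[-1],w0,tau,0.],loss="soft_l1"); 
        if best is None or r.cost<best.cost: best=r
p=best.x; print("th,w(deg/s),tau,c",p.round(2),"cost",best.cost.round(2)); print("res",res(p)[-8:].round(1))
f=np.arange(t0,t0+12,.005); y=m(p,f); k=np.argmin(y); print("stops",f[k].round(2),"after",(p[0]-y[k]).round(0))
d=np.floor((y[:k]-T)/360); 
for i in np.nonzero(np.diff(d))[0]: print("pass t",f[i].round(3),"w",((y[i]-y[i+1])/.005).round(1))
E
python3 obs.py 3 scene wrist; python3 fit.py
```

```text
scene [ 0.5422 -0.0317  0.0947] [ 12.925 167.988  75.    126.   ]
wrist [ 0.5422 -0.0317  0.0947] [ 12.975 141.008 129.    230.   ]
scene [ 0.5422 -0.0317  0.0947] [ 13.025 160.504  75.    126.   ]
wrist [ 0.5422 -0.0317  0.0947] [ 13.075 149.064 127.    231.   ]
scene [ 0.5422 -0.0317  0.0947] [ 13.125 184.282  74.    126.   ]
wrist [ 0.5422 -0.0317  0.0947] [ 13.175 142.127 129.    231.   ]
th,w(deg/s),tau,c [ 2.5  97.58  6.28  1.15] cost 128.33
res [-0.5  0.1  0.1  0.8  0.3  0.1  0.1  0.6]
stops 23.57 after 474.0
pass t 11.715 w 95.2
pass t 17.955 w 30.7
```

Call:
carry_out(deltas=[[[0, 0, 0.1], 0], [[0, 0, 0.2], 0], [[0, 0, 0.25], 0], [[0, 0, 0.25], 0]])

```text
t: 13.72
eef_pos: [0.5421, -0.0316, 0.0921]
tool_rot: [0.001, 0.979, -0.203, 0.0]
contact_force: [-0.5, 0.9, 0.4]
gripper_width: 0.001
```

```bash
python3 - <<'E'
L=[l for l in open("log.txt") if not ("scene" in l and " 230." in l) and " 7.8" not in l]; open("log.txt","w").writelines(L)
E
python3 obs.py 3 wrist wrist; cat log.txt; python3 fit.py
```

```text
wrist [ 0.5421 -0.0316  0.0921] [ 13.725 190.25   41.    232.   ]
wrist [ 0.5422 -0.0317  0.0922] [ 13.775 186.846  40.    232.   ]
wrist [ 0.5422 -0.0317  0.0922] [ 13.825 184.03   39.    231.   ]
wrist [ 0.5422 -0.0317  0.0922] [ 13.875 180.782  39.    232.   ]
wrist [ 0.5422 -0.0317  0.0922] [ 13.925 177.663  38.    232.   ]
wrist [ 0.5422 -0.0317  0.0922] [ 13.975 174.571  38.    232.   ]
wrist 9.7750 207.414
scene 9.8250 183.403
wrist 9.8750 194.892
scene 9.9250 186.533
wrist 9.9750 182.033
scene 10.0250 176.701
wrist 10.0750 169.985
scene 11.3750 22.983
scene 11.4750 12.512
scene 11.5750 2.771
wrist 13.7250 190.250
wrist 13.7750 186.846
wrist 13.8250 184.030
wrist 13.8750 180.782
wrist 13.9250 177.663
wrist 13.9750 174.571
th,w(deg/s),tau,c [174.27  63.46   6.14   0.98] cost 1.05
res [-0.5 -0.2 -0.3  0.1  0.1  0.2  0.3  0.5]
stops 25.98 after 294.0
pass t 18.16 w 29.1fit.py:9: RuntimeWarning: overflow encountered in exp
  th,w,tau,c=p; s=t-t0; return th-((w+c*tau)*tau*(1-np.exp(-s/tau))-c*tau*s)
fit.py:10: RuntimeWarning: invalid value encountered in remainder
  def res(p): return np.r_[((a-m(p,t)-p[3]*0+180)%360-180)*np.where(sc,.5,1),(p[3])*.5]
```

Call:
carry_out(deltas=[[[0, 0, 0], 0], [[0, 0, 0], 0], [[0, 0, 0], 0], [[0, 0, 0], 0], [[0, 0, 0], 0], [[0, 0, 0], 0], [[0, 0, 0], 0], [[0, 0, 0], 0], [[0, 0, 0], 0], [[0, 0, 0], 0]])

```text
t: 15.28
eef_pos: [0.5422, -0.0317, 0.0922]
tool_rot: [0.001, 0.979, -0.203, 0.0]
contact_force: [-0.1, -0.4, 0.8]
gripper_width: -0.003
```

```bash
python3 obs.py 3 scene;  python3 fit.py 2>/dev/null
```

```text
scene [ 0.5422 -0.0317  0.0922] [ 15.275 100.304  45.    125.   ]
scene [ 0.5422 -0.0317  0.0922] [ 15.325  97.741  47.    125.   ]
scene [ 0.5422 -0.0317  0.0922] [ 15.375  95.304  44.    125.   ]
th,w(deg/s),tau,c [95.37 49.59  6.08  0.75] cost 1.07
res [ 0.1  0.1  0.2  0.3 -0.  -0.1 -0.   0.4]
stops 27.37 after 229.0
pass t 18.105 w 30.0
```

Call:
carry_out(deltas=[[[0, 0, 0], 0], [[0, 0, 0], 0], [[0, 0, 0], 0], [[0, 0, 0], 0], [[0, 0, 0], 0], [[0, 0, 0], 0], [[0, 0, 0], 0], [[0, 0, 0], 0], [[0, 0, 0], 0], [[0, 0, 0], 0]])

```text
t: 16.68
eef_pos: [0.5422, -0.0317, 0.0922]
tool_rot: [0.001, 0.979, -0.203, 0.0]
contact_force: [-0.1, 1.2, 0.8]
gripper_width: -0.003
```

```bash
python3 obs.py 4 scene;  python3 fit.py 2>/dev/null
```

```text
scene [ 0.5422 -0.0317  0.0922] [ 16.675  35.922  50.    125.   ]
scene [ 0.5422 -0.0317  0.0922] [ 16.725  33.96   55.    125.   ]
scene [ 0.5422 -0.0317  0.0922] [ 16.775  31.802  53.    125.   ]
scene [ 0.5422 -0.0317  0.0922] [ 16.825  29.835  53.    125.5  ]
th,w(deg/s),tau,c [30.18 39.1   5.92  0.19] cost 1.35
res [ 0.3  0.3  0.3 -0.1 -0.1 -0.2 -0.2  0.1]
stops 28.82 after 193.0
pass t 18.0 w 31.8
```

Call:
carry_out(deltas=[[[0, 0, 0], 0], [[0, 0, 0], 0], [[0, 0, 0], 0], [[0, 0, 0], 0], [[0, 0, 0], 0]])

```text
t: 17.5
eef_pos: [0.5423, -0.0317, 0.0922]
tool_rot: [0.001, 0.979, -0.203, 0.0]
contact_force: [0.7, -0.5, -0.6]
gripper_width: -0.002
```

```bash
python3 obs.py 1 scene wrist; python3 obs.py 1 wrist;   python3 fit.py 2>/dev/null
```

```text
scene [ 0.5423 -0.0317  0.0922] [ 17.5     4.681  42.    126.   ]
wrist [ 0.5422 -0.0317  0.0922] [ 17.55    3.264  62.    229.   ]
wrist [ 0.5422 -0.0317  0.0922] [ 17.6     2.147  62.    229.   ]
th,w(deg/s),tau,c [ 5.09 34.85  5.9   0.15] cost 1.38
res [ 0.3  0.4 -0.  -0.  -0.1 -0.1 -0.2  0.1]
stops 29.49 after 173.0
pass t 17.99 w 32.0
```

```bash
python3 obs.py 2 wrist
```

```text
wrist [ 0.5422 -0.0317  0.0922] [ 17.65    0.239  63.    230.   ]
wrist [ 0.5422 -0.0317  0.0922] [ 17.7  358.72  62.   230.  ]
```

Call:
carry_out(deltas=[[[0, 0, 0], 0], [[0, 0, 0.45], 0], [[0, 0, 0.65], 0], [[0, 0, 0.65], 0], [[0, 0, 0.65], 0]])

```text
t: 18.38
eef_pos: [0.5425, -0.0317, 0.086]
tool_rot: [0.001, 0.979, -0.204, 0.0]
contact_force: [0.2, -0.9, 4.0]
gripper_width: -0.0
```

```bash
python3 - <<'E'
from ang import *
for i in range(3):
    o=readout.get_obs(); print(o["eef_pos"].round(4),o["contact_force"].round(2),np.round(find("wrist",(226,268),f"pics/w9_{i}.png"),2),np.round(find("scene",(187,252)),2))
im=cv2.imread("pics/w9_2.png"); cv2.imwrite("pics/fin.png",cv2.resize(im[0:150,250:560],None,fx=2.5,fy=2.5))
E
```

```text
[ 0.5425 -0.0317  0.086 ] [ 0.2  -0.93  4.03] [ 18.38 349.68  65.   231.  ] [ 18.42 347.98  43.   126.  ]
[ 0.5424 -0.0317  0.0859] [-0.79 -0.43  3.2 ] [ 18.48 349.28  64.   231.  ] [ 18.52 347.79  45.   126.  ]
[ 0.5424 -0.0317  0.0859] [ 0.53 -0.42  3.38] [ 18.58 349.27  65.   231.  ] [ 18.62 347.72  43.   126.  ]
```

View pics/fin.png

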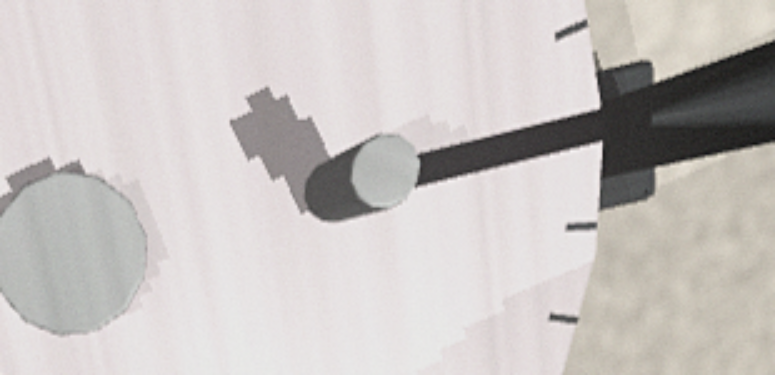

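```bash
python3 - <<'E'
from ang import *
for i in range(14):
    r=find("wrist",(226,268))
    if i%3==0: o=readout.get_obs(); print(o["eef_pos"].round(4),o["contact_force"].round(2),np.round(r,2))
print(np.round(find("scene",(187,252)),2))
bot.hand_in()
E
```

```text
[ 0.5423 -0.0317  0.0858] [ 0.51 -0.2   4.54] [ 18.68 349.3   65.   231.  ]
[ 0.5423 -0.0316  0.0857] [ 0.89 -0.5   3.99] [ 18.82 349.25  66.   231.  ]
[ 0.5423 -0.0317  0.0857] [ 0.34 -1.08  3.48] [ 18.98 349.27  65.   231.  ]
[ 0.5423 -0.0317  0.0857] [ 0.43 -0.26  3.91] [ 19.12 349.26  64.   231.  ]
[ 0.5423 -0.0316  0.0857] [0.27 0.51 4.72] [ 19.27 349.26  64.   232.  ]
[ 19.38 347.61  40.   126.  ]
the job is handed in; nothing more can be done
```

I flicked the smaller grey wheel clockwise with the shut fingertips against its post. It ran by itself at about 5.5 rad/s for roughly six turns. I then braked it with a light press on its face at its last pass of the pointer. The job was handed in at about 19.4 s with the finger still pressing.

- **At rest:** over the last 0.6 s the wheel angle stayed within 0.05°, and the push was about 4 N.
- **Line-up:** the wrist camera put the index line at 349.3° and the scene camera at 347.6°, against a pointer direction of about 348.6°. The cameras disagree by 1.7°, with the pointer between them, so the line is within about 1° of it. The last close-up also showed the line running to the pointer tip.
- **Failed readings:** some angle readings during the coast were wrong, because the line was hidden by the gripper or outside the wrist view. I left the wrong ones I spotted out of the timing.
- **Other things on the bench:** I did not plan any move near them, but I took no separate picture at the end to confirm they had not moved.

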